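# Feed the castle nuts to the end stop and shut the keeper gate

## Task

Charge the nut magazine: push the row of five castle nuts along the channel with the fingertips, from behind the last nut, until the whole row is tight against the end stop. Then tip the hinged keeper gate over and press it fully down across the channel behind the last nut, so that the row cannot slide back. Only push: lift no nut, leave the tube, tape roll, hex key and rubber boot alone, and finish clear of everything.

Things in the scene. Friction and masses are not known exactly. Their poses are not given: they have to be found in the camera images.
- magazine: nut magazine, fixed to the table: aluminium plate 320 mm long (x), 78 wide (y), 12 thick, with a straight 27 mm wide channel along y = 0, open at its -x end. Origin: centre of the underside; x points along the channel to the end stop (the way to push), z up. Channel floor 12 mm above the origin; its steel side rails stand only 6 mm above that floor, so the nuts stand proud of them
- stop_face (a point): mid-channel point on the channel floor at the face of the end stop, a dark steel block (26 mm above the floor with its screws). The row of five touching nuts is 126 mm long, so at home the rear of the last nut is 126 mm before this point. The row starts 60 to 105 mm short of the stop; sliding it takes about 1 N
- gate_hinge (a point): middle of the keeper gate's hinge pin. The pin lies along the magazine's x, beside the channel on its +y side: 30 mm from mid-channel, 26.5 mm above the table, 134.8 mm before the stop face. Its bracket is 33 mm high and 34 mm long. The hinge is stiff (0.045 N m, about 1 N at the gate's end): the gate stays where it is left and must be pushed all the way down
- gate (a joint): angle of the keeper gate, a steel bar 12 mm wide (x), 13 mm thick. 0 = shut: level across the channel towards -y, bar top 33 mm above the table, 3 mm behind the last nut of a row that is home (else it lands on a nut). Grows as it opens: pi/2 upright, more leans outward to +y. Starts at 1.9 to 2.15 rad; stops at 0 and 2.3
- gate_end (a point): middle of the round roll (15 mm thick, 16 mm wide) at the gate's free end, 47 mm from the hinge pin; the gate is 54.5 mm long from the pin. 65 to 72 mm above the table at the start, 27.5 mm when shut
- nut_a: hexagonal castle nut, plain zinc, standing flat on the channel floor, slots up; first of the row, nearest the end stop. 25 mm over the corners, hexagon 13 mm high with six 5 mm teeth on top (18 mm in all), 32 g. Origin: centre of its underside, z up
- nut_b: hexagonal castle nut, plain zinc, standing flat on the channel floor, slots up; second of the row. 25 mm over the corners, hexagon 13 mm high with six 5 mm teeth on top (18 mm in all), 32 g. Origin: centre of its underside, z up
- nut_c: hexagonal castle nut, plain zinc, standing flat on the channel floor, slots up; middle nut. 25 mm over the corners, hexagon 13 mm high with six 5 mm teeth on top (18 mm in all), 32 g. Origin: centre of its underside, z up
- nut_d: hexagonal castle nut, plain zinc, standing flat on the channel floor, slots up; fourth of the row. 25 mm over the corners, hexagon 13 mm high with six 5 mm teeth on top (18 mm in all), 32 g. Origin: centre of its underside, z up
- nut_e: hexagonal castle nut, plain zinc, standing flat on the channel floor, slots up; last of the row, the one to push on, farthest from the end stop. 25 mm over the corners, hexagon 13 mm high with six 5 mm teeth on top (18 mm in all), 32 g. Origin: centre of its underside, z up
- grease_tube: half-squeezed white grease tube with red cap lying beside the magazine, 57 x 150 x 40 mm, origin centre of its underside; bystander
- tape_roll: roll of paper tape lying flat, 89 mm across, 19 mm high, origin centre of its underside; bystander
- boot_a: black ribbed rubber dust boot, 45 mm across, 22 mm high, origin centre of its underside; bystander
- hex_key: dark steel hex key lying on the table, 102 mm long (its y), 33 mm wide, 5 mm high, origin centre of its underside; bystander
Not all that is in view belongs to the job. What is shaped like the nut_e but brown, green or orange is not meant.

How it is judged:
On the way, in this order (a step that is already met when the one before it is completed fails the run):
1. the whole row is home against the end stop, the gate still open (x of nut_a in the frame of magazine above 0.1139 m and x of nut_b in the frame of magazine above 0.0887 m and x of nut_c in the frame of magazine above 0.0635 m and x of nut_d in the frame of magazine above 0.0383 m and x of nut_e in the frame of magazine above 0.0131 m and y of nut_a in the frame of magazine between -0.004 and 0.004 m and z of each of nut_a, nut_b, nut_c, nut_d, nut_e in the frame of magazine below 0.015 m and angle between each of nut_a, nut_b, nut_c, nut_d, nut_e's own z axis and vertical below 0.15 rad and y of nut_b in the frame of magazine between -0.004 and 0.004 m and y of nut_c in the frame of magazine between -0.004 and 0.004 m and y of nut_d in the frame of magazine between -0.004 and 0.004 m and y of nut_e in the frame of magazine between -0.004 and 0.004 m and value of joint gate above 0.9 rad), for 0.2 s.
2. the gate is shut behind the last nut (x of nut_a in the frame of magazine above 0.1139 m and x of nut_b in the frame of magazine above 0.0887 m and x of nut_c in the frame of magazine above 0.0635 m and x of nut_d in the frame of magazine above 0.0383 m and x of nut_e in the frame of magazine above 0.0131 m and value of joint gate below 0.06 rad), for 0.2 s.
At the end, for the whole second after the job is handed in: all five nuts stand flat in the channel, each within 3.5 mm of its place in a tight row against the end stop, and at rest; the gate is shut to within 0.06 rad (3 mm at its end) (all of step 2 and y of nut_a in the frame of magazine between -0.004 and 0.004 m and z of each of nut_a, nut_b, nut_c, nut_d, nut_e in the frame of magazine below 0.015 m and angle between each of nut_a, nut_b, nut_c, nut_d, nut_e's own z axis and vertical below 0.15 rad and y of nut_b in the frame of magazine between -0.004 and 0.004 m and y of nut_c in the frame of magazine between -0.004 and 0.004 m and y of nut_d in the frame of magazine between -0.004 and 0.004 m and y of nut_e in the frame of magazine between -0.004 and 0.004 m and linear speed of each of nut_a, nut_b, nut_c, nut_d, nut_e below 0.01 m/s); the robot touches nothing.
It fails at once if a nut is lifted more than 10 mm off the channel floor (z of any of nut_a, nut_b, nut_c, nut_d, nut_e in the frame of magazine above 0.022 m).
It fails at once if a nut leaves the channel (y of any of nut_a, nut_b, nut_c, nut_d, nut_e in the frame of magazine above 0.012 m or y of any of nut_a, nut_b, nut_c, nut_d, nut_e in the frame of magazine below -0.012 m).
It fails at once if the tube, tape roll, boot or hex key is moved more than 20 mm (distance of any of grease_tube, tape_roll, boot_a, hex_key from where it was at the start of the episode above 0.02 m).
It also fails if it takes over 45 s, if anything falls off the work surface, if the arm or the gripper's body presses on something with over 40 N, if the wrist force passes 120 N, or if a joint passes its speed limit or range.

## Robot

A 7-joint arm with a two-finger parallel gripper is mounted at the origin on a cart in front of the work surface, level with it; the furniture and walls round the work are solid. World frame = base frame: x ahead of the robot, y to its left, z up, the work surface at z = 0. Lengths are in m, angles in rad, forces in N, time in s.
With the tool pointing down it reaches from about 0.425 to 0.925 m from the base axis. Payload 6.8 kg.
Tool frame: the origin (TCP) lies between the finger pads; the fingertips stand 22 mm ahead of it and the grasp point (between the pads) lies 3 mm ahead of it; z points along the fingers, y is the line along which they close (so a half turn about z gives the same grasp; the last joint's range is limited). The gripper opens to 85 mm and grips with 20 to 120 N. Pads are 22 mm wide; open, the fingers measure 114 mm over their backs; the gripper's body (76 mm by 85 mm) begins 54 mm behind the grasp point. The pads swing forward as they close: fully open they stand 13 mm farther back than shut.
Start: joints at [-1.388, 0.477, 0.022, 1.555, -0.011, 1.109, -0.083], TCP at [0.194, 0.647, 0.253] pointing down, gripper open.
Joint ranges: [-2.96, 2.96], [-0.34, 2.1], [-1.41, 1.46], [0.24, 2.44], [-1.37, 4.51], [0.17, 1.92], [-2.96, 2.96]. Speed limits (rad/s): [2.39, 2.39, 3.14, 3.14, 3.14, 3.14, 3.14].

## Interface

Orientations are given as a 3x3 rotation matrix whose columns are the frame's x, y, z axes.
In Python, from plant import arm, optics gives the robot as it stands. The module is installed in compiled form; this text tells all that it offers.
- The arm moves only by the tool servo_tool, never from a script. Its argument "moves" is a list of rows, each a list of 7 numbers: the turn, a rotation vector about the tool's x, y, z in rad, then the shift along the tool's x, y, z in cm, then the opening in per cent of the stroke, from 0 (shut) to 100 (fully open). A call has 1 to 12 rows; each row is the pose to reach, as a shift and turn from the pose commanded when the call began, along the tool's axes at that moment; what a row does not reach only later rows make up. A row lasts 1/10 s, in which the tool goes at most 50 mm and 8.59 degrees, less where a joint would pass 70% of its speed; a pose out of reach is approached as far as the arm can. A call with a gripper value outside its range is refused whole. The fingers move at their own pace and stop on an object; "force" is the grip in N (left out, the last holds). Time passes only in rows, so rows that repeat a pose let the fingers close. It gives the time, the measured TCP pose, the force, the opening and the grip force at its end, in the units of the state.
- arm.observe(): the state, without advancing time (a new reading comes with each control period).
- optics.snapshot(name): name is "scene" or "top" or "wrist"; returns the picture (400x640x3 uint8, red, green, blue); there is no depth.
- optics.camera_info(name): a dict with "camera_matrix" (3x3 intrinsics, pixels), "cam_to_world" (4x4, takes a point from camera to world coordinates); the wrist camera has in their place "tool_from_camera" (4x4, takes a point from camera to tool coordinates, whose origin is the TCP and whose axes are the flange's). Camera axes: x right, y down, z forward; pixel columns grow to the right and rows downward; lengths in m; the calibration is good to about 2 mm. A picture is of the moment at which its call begins: read the wrist's pose just before it. camera_info takes no time and is no camera call.
- arm.finish_job(): hands the job in; it is judged then, once.
The state is a dict: "t": time; "joint_positions": joint angles; "joint_vel": joint speeds; "effort": joint torques, N m; "tool_pos": TCP position; "eef_rot": TCP orientation; "wrist_force": force on the tool from outside, world axes, zero at the start; "moment": the same for the moment, N m; "gripper_width": opening from 0.0 (shut) to 1.0 (fully open); "finger_force": force on a finger pad.
Only numpy, scipy, OpenCV 4.12 (cv2) and the standard library are available. Lean on these libraries where they do the work, as an engineer would, in place of code of your own. Each camera call takes 0.05 s, during which the arm holds its last target. There are 200 camera calls.

## Working session

There is one attempt and no reset: what is moved stays moved. The work goes in short steps, Python scripts to look and compute and a tool call to move; the robot and the scene stay as the last step left them, time stands still between calls to the robot, and variables do not carry over. Pictures are saved under pics/ and viewed, at most 10 in all, crops included, and the job is handed in when it is done.

Besides the shell and the picture viewer there is one more tool, called by a JSON object that holds its "method" and its "body". servo_tool: Moves the arm, as the interface text tells. Its arguments: {"type":"object","properties":{"moves":{"type":"array","items":{"type":"array","items":{"type":"number"}}},"force":{"type":"number"}},"required":["moves"]}

```bash
mkdir -p pics
python3 - <<'E'
from plant import arm, optics
import cv2
s=arm.observe();print(s['t'],s['tool_pos'],s['eef_rot'],s['gripper_width'])
for n in("top","scene"):
    cv2.imwrite(f"pics/{n}0.png",optics.snapshot(n)[:,:,::-1]);c=optics.camera_info(n);print(c)
print(optics.camera_info("wrist"))
E
```

```text
0.0 [0.19338818 0.64612878 0.25231995] [[-9.58022113e-01  2.86694042e-01 -3.97753126e-04]
 [ 2.86694286e-01  9.58020429e-01 -1.80106404e-03]
 [-1.35298709e-04 -1.83949273e-03 -9.99998299e-01]] 0.9970255356472425
{'camera_matrix': array([[414.07517479,   0.        , 322.65228514],
       [  0.        , 414.07517479, 199.94905072],
       [  0.        ,   0.        ,   1.        ]]), 'cam_to_world': array([[ 0.02747802, -0.98857391,  0.14821125,  0.45106954],
       [-0.99912894, -0.02250271,  0.03514237, -0.01714159],
       [-0.03140567, -0.14904779, -0.98833114,  0.90284986],
       [ 0.        ,  0.        ,  0.        ,  1.        ]])}
{'camera_matrix': array([[504.452719  ,   0.        , 322.94281395],
       [  0.        , 504.452719  , 202.24336402],
       [  0.        ,   0.        ,   1.        ]]), 'cam_to_world': array([[ 0.83073151, -0.24105778,  0.50177317,  0.09919668],
       [-0.55653524, -0.33957106,  0.75826118, -0.72273736],
       [-0.01239711, -0.9091659 , -0.41624953,  0.44933959],
       [ 0.        ,  0.        ,  0.        ,  1.        ]])}
{'camera_matrix': array([[355.32513341,   0.        , 318.86568979],
       [  0.        , 355.32513341, 197.33161863],
       [  0.        ,   0.        ,   1.        ]]), 'tool_from_camera': array([[-1.58137718e-04, -9.51190091e-01, -3.08605551e-01,
         7.92781262e-02],
       [ 9.99999977e-01, -1.06613508e-04, -1.83820419e-04,
         3.08855194e-04],
       [ 1.41946641e-04, -3.08605573e-01,  9.51190086e-01,
        -1.20287495e-01],
       [ 0.00000000e+00,  0.00000000e+00,  0.00000000e+00,
         1.00000000e+00]])}
```

View pics/top0.png

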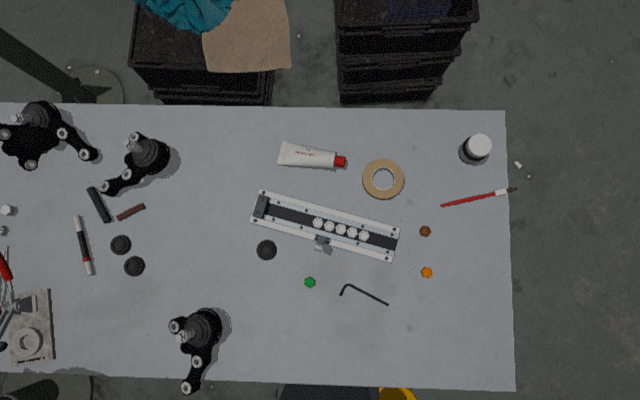

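View pics/scene0.png

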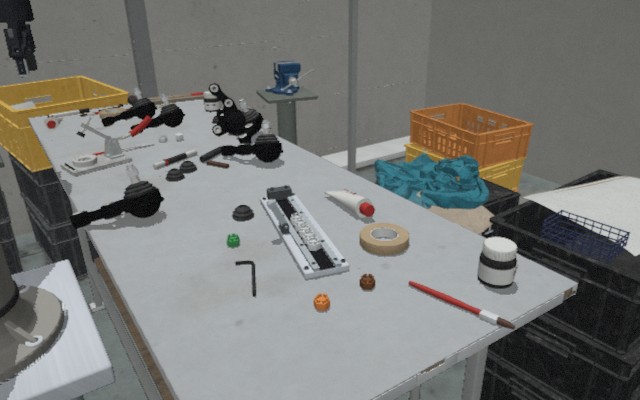

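The top view shows the magazine from the stop, about (260,205), to the open end, about (397,243). The row of nuts spans (317..363, 222..236), and the gate is near (322,243). I'll enlarge that area.

Run:
```python
import cv2
i=cv2.imread("pics/top0.png")[180:270,240:410]
cv2.imwrite("pics/c1.png",cv2.resize(i,(782,414),interpolation=cv2.INTER_CUBIC))
```

```text
(no output)
```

View pics/c1.png

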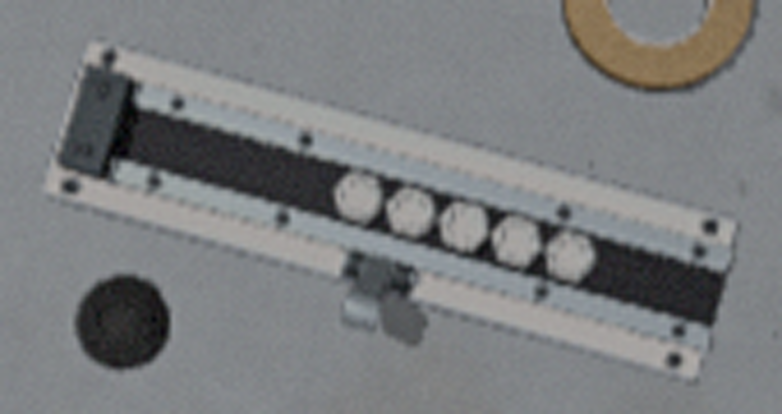

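Plate corners in the crop are (95,42), (735,222), (695,380) and (48,192). The nuts run from (358,196) to (570,254), and the gate leans outward near (380,280).

```bash
cat > h.py <<'E'
import numpy as np
from plant import arm, optics
def ray(K,T,p,z):
    d=T[:3,:3]@np.linalg.solve(K,[p[0],p[1],1]);o=T[:3,3];return o+d*(z-o[2])/d[2]
def proj(K,T,P):
    q=np.linalg.inv(T)@np.append(P,1);u=K@q[:3];return u[:2]/u[2]
def wristT(s):
    T=np.eye(4);T[:3,:3]=s['eef_rot'];T[:3,3]=s['tool_pos']
    c=optics.camera_info("wrist");return c['camera_matrix'],T@c['tool_from_camera']
E
python3 - <<'E'
from h import *
c=optics.camera_info("top");K,T=c['camera_matrix'],c['cam_to_world']
f=lambda p,z:ray(K,T,[(p[0]+.5)/4.6-.5+240,(p[1]+.5)/4.6-.5+180],z)
C=[f(p,.012) for p in [(95,42),(735,222),(695,380),(48,192)]]
for q in C:print(q.round(4))
for i in range(4):print(np.linalg.norm(C[i]-C[i-1]).round(4))
o=sum(C)/4;x=(C[0]+C[3]-C[1]-C[2]);x/=np.linalg.norm(x);y=np.array([-x[1],x[0],0])
print("o",o,"x",x,"yaw",np.arctan2(x[1],x[0]))
for n,p in dict(a=(358,196),e=(570,254),stop=(130,128)).items():
    w=f(p,.03 if n!='stop' else .038)-o;print(n,w@x,w@y)
E
```

```text
[0.6064 0.1523 0.012 ]
[ 0.5279 -0.1516  0.012 ]
[ 0.4546 -0.1333  0.012 ]
[0.5341 0.171  0.012 ]
0.0747
0.3138
0.0756
0.3145
o [0.53077174 0.00960739 0.012     ] x [0.25139428 0.96788476 0.        ] yaw 1.316675800951665
a 0.01440013694024968 0.0003373392513532627
e -0.08614413340921927 -0.0007996267277915886
stop 0.12357261358381015 -0.00027932583600144903
```

{"method": "servo_tool", "body": {"moves": [[0,0,-0.037,-34.5,-25.8,0,0],[0,0,-0.037,-34.5,-25.8,0,0],[0,0,-0.037,-34.5,-25.8,0,0],[0,0,-0.037,-34.5,-25.8,0,0],[0,0,-0.037,-34.5,-25.8,0,0],[0,0,-0.037,-34.5,-25.8,0,0],[0,0,-0.037,-34.5,-25.8,0,0],[0,0,-0.037,-34.5,-25.8,0,0],[0,0,-0.037,-34.5,-25.8,0,0],[0,0,-0.037,-51.1,-65.3,0,0],[0,0,-0.037,-51.1,-65.3,0,0],[0,0,-0.037,-51.1,-65.3,0,0]]}}

```text
t: 1.3
tool_pos: [0.4659, 0.1494, 0.253]
eef_rot: [[-0.968, 0.251, -0.0], [0.251, 0.968, -0.0], [0.0, -0.0, -1.0]]
wrist_force: [1.4, -0.3, 0.9]
gripper_width: 0.004
finger_force: 0.0
```

{"method": "servo_tool", "body": {"moves": [[0,0,0,-9.8,-25,8,0],[0,0,0,-9.8,-25,8,0],[0,0,0,-9.8,-25,8,0],[0,0,0,-9.8,-25,8,0],[0,0,0,-9.8,-25,8,0],[0,0,0,-9.8,-25,8,0],[0,0,0,-9.8,-25,8,0],[0,0,0,-9.8,-25,8,0]]}}

```text
t: 2.1
tool_pos: [0.4978, -0.1154, 0.1729]
eef_rot: [[-0.968, 0.253, -0.001], [0.253, 0.968, 0.0], [0.001, -0.0, -1.0]]
wrist_force: [-0.3, -0.0, -0.5]
gripper_width: -0.003
finger_force: 0.0
```

Run:
```python
from h import *
import cv2
s=arm.observe();print(s['tool_pos'],s['joint_positions'],np.abs(s['joint_vel']).max())
i=optics.snapshot("wrist")[:,:,::-1]
cv2.imwrite("pics/w1.png",i)
```

```text
[ 0.49778451 -0.1154232   0.1728879 ] [-0.21297481  0.32206004  0.38521824  2.04161757 -0.1652295   0.80808997
  1.5844463 ] 0.03344464361323606
```

View pics/w1.png

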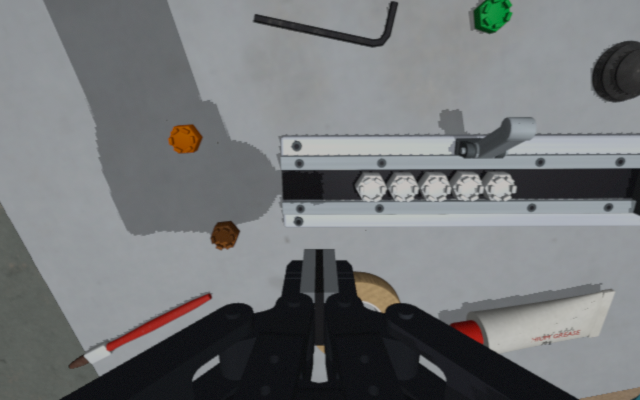

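Wrist view: nut_e is near (371,187) and nut_a near (499,187). The rails' inner edges are at rows ~169 and ~200, the plate end is at (282,137)-(284,226), and the gate is at (490,140). The closed fingertips are about 34 px wide at row 250.

Run:
```python
from h import *
s=arm.observe();K,T=wristT(s)
o=np.array([.5308,.0096,0]);x=np.array([.2514,.9679,0]);y=np.array([-.9679,.2514,0])
def m(n,p,z):
    w=ray(K,T,p,z)-o;print(n,p,(w@x).round(4),(w@y).round(4))
m('railU',(330,169.5),.018);m('railL',(330,200.5),.018);m('railU',(600,168.5),.018);m('railL',(600,199),.018)
m('cU',(281,137),.012);m('cL',(284,226),.012)
m('e',(371,187),.03);m('a',(499,187),.03);m('hinge',(468,148),.033)
m('rollL',(510,122),.075);m('rollR',(535,122),.075)
for z in(0,.01,.022):print(z,[proj(K,T,s['tool_pos']+s['eef_rot']@np.array([.011*k,.0065,z])).round(0) for k in(-1,1)])
```

```text
railU (330, 169.5) -0.119 0.0138
railL (330, 200.5) -0.1187 -0.0122
railU (600, 168.5) 0.0955 0.0147
railL (600, 199) 0.1017 -0.0108
cU (281, 137) -0.1577 0.0386
cL (284, 226) -0.1576 -0.0372
e (371, 187) -0.0876 0.0028
a (499, 187) 0.0113 0.0029
hinge (468, 148) -0.0179 0.0337
rollL (510, 122) -0.0123 0.057
rollR (535, 122) 0.0029 0.057
0 [array([334., 319.]), array([335., 270.])]
0.01 [array([333., 304.]), array([334., 258.])]
0.022 [array([332., 289.]), array([333., 245.])]
```

{"method": "servo_tool", "body": {"moves": [[0,0,-0.007,0,0,5,0],[0,0,-0.007,0,0,9,0],[0,0,-0.007,0,0,12,0],[0,0,-0.007,0,0,13,0],[0,0,-0.007,0,0,13,0],[0,0,-0.007,0,0,13,0]]}}

```text
t: 2.75
tool_pos: [0.4993, -0.1147, 0.0445]
eef_rot: [[-0.97, 0.243, 0.002], [0.243, 0.97, 0.0], [-0.002, 0.001, -1.0]]
wrist_force: [0.1, -0.4, 0.3]
gripper_width: 0.0
finger_force: 0.0
```

Run:
```python
from h import *
import cv2
s=arm.observe();print(s['tool_pos'],s['eef_rot'][:,1],s['wrist_force'])
cv2.imwrite("pics/w2.png",optics.snapshot("wrist")[:,:,::-1])
```

```text
[ 0.49927496 -0.11465607  0.04453758] [2.43364413e-01 9.69934735e-01 6.10356237e-04] [ 0.11414696 -0.43607073  0.29106752]
```

View pics/w2.png

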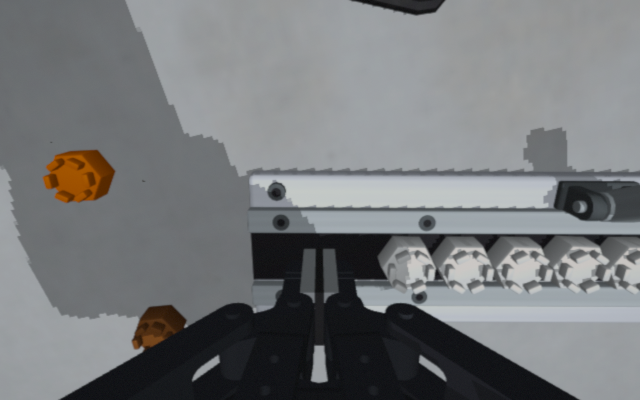

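{"method": "servo_tool", "body": {"moves": [[0,0,0,0.1,0.8,0.2,0],[0,0,0,0.1,1.4,0.2,0],[0,0,0,0.1,1.8,0.2,0],[0,0,0,0.1,2.1,0.2,0],[0,0,0,0.1,2.5,0.2,0],[0,0,0,0.1,2.9,0.2,0],[0,0,0,0.1,3.3,0.2,0],[0,0,0,0.1,3.7,0.2,0],[0,0,0,0.1,4.1,0.2,0],[0,0,0,0.1,4.5,0.2,0],[0,0,0,0.1,4.9,0.2,0],[0,0,0,0.1,5.2,0.2,0]]}}

```text
t: 4.0
tool_pos: [0.5101, -0.0646, 0.0415]
eef_rot: [[-0.97, 0.245, 0.0], [0.245, 0.97, -0.0], [-0.0, -0.0, -1.0]]
wrist_force: [-1.0, -4.6, 6.5]
gripper_width: -0.002
finger_force: 3.3
```

Run:
```python
from h import *
import cv2
s=arm.observe();w=s['tool_pos']-[.5301,.0121,0];x=np.array([.2462,.9692,0]);y=np.array([-.9692,.2462,0])
print(s['tool_pos'],w@x,w@y,s['wrist_force'])
cv2.imwrite("pics/w3.png",optics.snapshot("wrist")[:,:,::-1])
```

```text
[ 0.51010164 -0.06459832  0.04145561] -0.07925960274133141 0.0004992834792001341 [-0.99214743 -4.64501562  6.53278551]
```

View pics/w3.png

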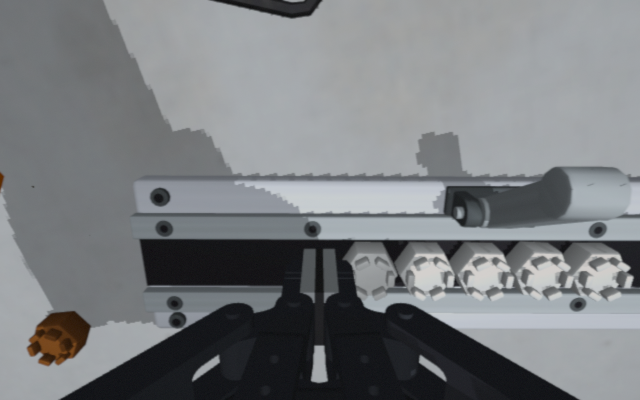

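The row has moved, but I read 6.5 N vertical force and nut_e, near (372,268), looks different from the others. I'll zoom in.

Run:
```python
import cv2
i=cv2.imread("pics/w3.png")[220:320,280:440]
cv2.imwrite("pics/c3.png",cv2.resize(i,(800,500),interpolation=cv2.INTER_CUBIC))
```

```text
(no output)
```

View pics/c3.png

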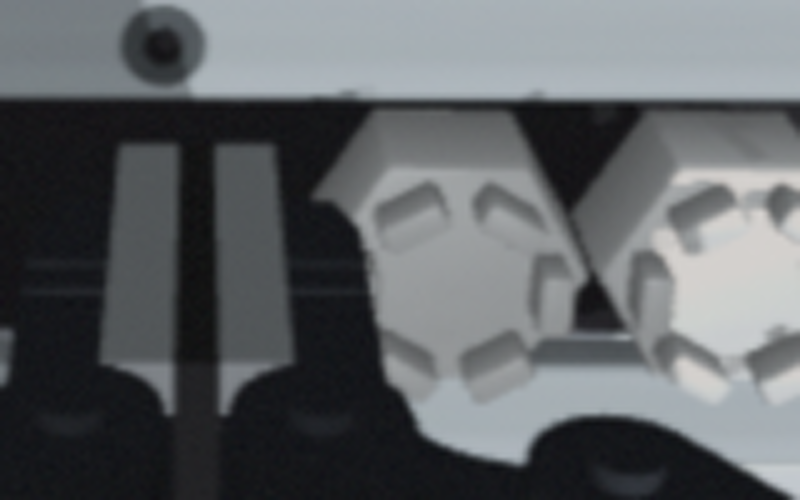

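The fingers' outer shells are about 29 mm wide overall, and nut_e is level with them pushing from behind. I'll raise slightly, since the tip probably rubs a rail, and carry on.

{"method": "servo_tool", "body": {"moves": [[0,0,0,0,0,-0.2,0],[0,0,0,0,0.3,-0.25,0],[0,0,0,0,0.7,-0.25,0],[0,0,0,0,1.1,-0.25,0],[0,0,0,0,1.5,-0.25,0]]}}

```text
t: 4.55
tool_pos: [0.5136, -0.0492, 0.0436]
eef_rot: [[-0.97, 0.244, -0.0], [0.244, 0.97, 0.0], [0.0, 0.0, -1.0]]
wrist_force: [-0.4, -1.4, -0.8]
gripper_width: 0.001
finger_force: 0.6
```

{"method": "servo_tool", "body": {"moves": [[0,0,0,0,0.4,0,0],[0,0,0,0,0.8,0,0],[0,0,0,0,1.2,0,0],[0,0,0,0,1.6,0,0],[0,0,0,0,2.0,0,0],[0,0,0,0,2.4,0,0],[0,0,0,0,2.8,0,0],[0,0,0,0,3.2,0,0],[0,0,0,0,3.6,0,0],[0,0,0,0,4.0,0,0],[0,0,0,0,4.4,0,0],[0,0,0,0,4.6,0,0]]}}

```text
t: 5.75
tool_pos: [0.525, -0.0048, 0.0438]
eef_rot: [[-0.97, 0.244, 0.0], [0.244, 0.97, 0.0], [-0.0, 0.0, -1.0]]
wrist_force: [0.0, -0.4, 0.5]
gripper_width: -0.001
finger_force: 0.7
```

{"method": "servo_tool", "body": {"moves": [[0,0,0,0,0.2,0,0],[0,0,0,0,0.4,0,0],[0,0,0,0,0.5,0,0],[0,0,0,0,0.6,0,0],[0,0,0,0,0.6,0,0]]}}

```text
t: 6.25
tool_pos: [0.5263, 0.0006, 0.0438]
eef_rot: [[-0.97, 0.244, 0.0], [0.244, 0.97, 0.0], [-0.0, 0.0, -1.0]]
wrist_force: [-0.3, -0.9, 0.7]
gripper_width: 0.002
finger_force: 0.5
```

{"method": "servo_tool", "body": {"moves": [[0,0,0,0,0.1,0,0],[0,0,0,0,0.2,0,0],[0,0,0,0,0.2,0,0]]}}

```text
t: 6.55
tool_pos: [0.5268, 0.0026, 0.0438]
eef_rot: [[-0.97, 0.244, 0.0], [0.244, 0.97, 0.0], [-0.0, 0.0, -1.0]]
wrist_force: [0.6, -2.0, 0.3]
gripper_width: 0.002
finger_force: 0.5
```

{"method": "servo_tool", "body": {"moves": [[0,0,0,0,0.1,0,0],[0,0,0,0,0.2,0,0],[0,0,0,0,0.2,0,0]]}}

```text
t: 6.85
tool_pos: [0.5273, 0.0046, 0.0438]
eef_rot: [[-0.97, 0.244, 0.0], [0.244, 0.97, 0.0], [-0.0, 0.0, -1.0]]
wrist_force: [-0.5, -0.9, 1.0]
gripper_width: 0.001
finger_force: 0.5
```

{"method": "servo_tool", "body": {"moves": [[0,0,0,0,0.1,0,0],[0,0,0,0,0.2,0,0],[0,0,0,0,0.3,0,0],[0,0,0,0,0.3,0,0]]}}

```text
t: 7.25
tool_pos: [0.5277, 0.006, 0.0438]
eef_rot: [[-0.969, 0.245, -0.0], [0.245, 0.969, -0.001], [0.0, -0.001, -1.0]]
wrist_force: [-2.2, -4.9, 2.6]
gripper_width: 0.0
finger_force: 2.8
```

Run:
```python
from h import *
import cv2
s=arm.observe();w=s['tool_pos']-[.5301,.0121,0];x=np.array([.2462,.9692,0]);y=np.array([-.9692,.2462,0])
print(w@x,w@y,s['wrist_force'])
a=optics.snapshot("wrist")[:,:,::-1]
b=optics.snapshot("top")[:,:,::-1][180:270,240:410]
cv2.imwrite("pics/w4.png",cv2.vconcat([a[130:330],cv2.resize(b,(640,339),interpolation=cv2.INTER_CUBIC)]))
```

```text
-0.006501099260112056 0.000847487343863201 [-2.18893066 -4.94899687  2.63254975]
```

View pics/w4.png

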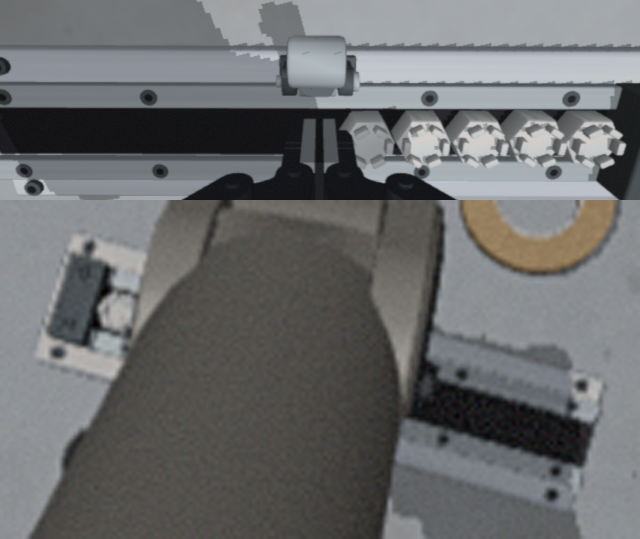

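Nuts are lined up against the stop, with force risen to about 5 N. The gate is upright-out at (317,60). I'll hold briefly, back off along the channel and go up.

{"method": "servo_tool", "body": {"moves": [[0,0,0,0,0.05,0,0],[0,0,0,0,0.05,0,0],[0,0,0,0,0.05,0,0],[0,0,0,0,-1.0,0,0],[0,0,0,0,-2.5,0,0],[0,0,0,0,-2.5,-4,0],[0,0,0,0,-2.5,-8,0],[0,0,0,0,-2.5,-8.2,0],[0,0,0,0,-2.5,-8.2,0]]}}

```text
t: 8.25
tool_pos: [0.5224, -0.0173, 0.1268]
eef_rot: [[-0.97, 0.245, 0.003], [0.245, 0.97, 0.001], [-0.002, 0.002, -1.0]]
wrist_force: [0.0, 0.0, -0.6]
gripper_width: 0.003
finger_force: 0.0
```

Run:
```python
from h import *
import cv2
s=arm.observe();K,T=wristT(s);o=np.array([.5301,.0121,0]);w=s['tool_pos']-o;x=np.array([.2462,.9692,0]);y=np.array([-.9692,.2462,0])
print(w@x,w@y,s['tool_pos'],s['wrist_force'])
cv2.imwrite("pics/w5.png",optics.snapshot("wrist")[:,:,::-1])
for v in [(.0166,0,.03),(.1174,0,.03),(-.0048,.03,.0265),(.130,0,.038)]: print(v,proj(K,T,o+v[0]*x+v[1]*y+np.array([0,0,v[2]])).round())
for th in(1.9,2.0,2.15):print(th,proj(K,T,o-.0048*x+(.03-.047*np.cos(th))*y+np.array([0,0,.0265+.047*np.sin(th)])).round())
```

```text
-0.0304312814705705 0.00019780029081912804 [ 0.52241583 -0.01734639  0.12679857] [ 0.03593775  0.01109697 -0.63002548]
(0.0166, 0, 0.03) [391. 210.]
(0.1174, 0, 0.03) [545. 210.]
(-0.0048, 0.03, 0.0265) [359. 164.]
(0.13, 0, 0.038) [573. 215.]
1.9 [369. 154.]
2.0 [369. 145.]
2.15 [369. 131.]
```

View pics/w5.png

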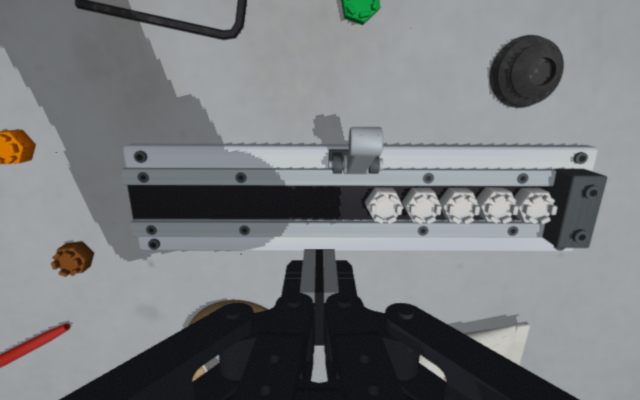

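The row is tight, with 38 px pitch from (385,205) to (537,207), and nut_a touches the stop. The gate's roll is at (366,140). Next I go over to the gate's outer side.

{"method": "servo_tool", "body": {"moves": [[0,0,0,4,1,0,0],[0,0,0,8.2,1.85,0,0],[0,0,0,8.2,1.85,0,0],[0,0,0,8.2,1.85,3,0],[0,0,0,8.2,1.85,5,0],[0,0,0,8.2,1.85,5,0],[0,0,0,7.2,1.85,5,0],[0,0,0,6.4,1.85,5,0],[0,0,0,5.6,1.85,5,0],[0,0,0,5.6,1.85,5,0]]}}

```text
t: 9.3
tool_pos: [0.4743, 0.0143, 0.0766]
eef_rot: [[-0.97, 0.245, 0.003], [0.245, 0.97, 0.0], [-0.003, 0.001, -1.0]]
wrist_force: [1.6, 0.7, 0.5]
gripper_width: 0.005
finger_force: 0.0
```

{"method": "servo_tool", "body": {"moves": [[0,0,0,-0.7,0,0,0],[0,0,0,-1.4,0,0,0],[0,0,0,-2.1,0,0,0],[0,0,0,-2.8,0,0,0],[0,0,0,-3.4,0,0,0],[0,0,0,-3.4,0,0,0]]}}

```text
t: 9.9
tool_pos: [0.5064, 0.006, 0.0759]
eef_rot: [[-0.97, 0.245, 0.001], [0.245, 0.97, -0.0], [-0.002, 0.0, -1.0]]
wrist_force: [-0.2, -0.7, 0.6]
gripper_width: -0.002
finger_force: 0.0
```

Run:
```python
from h import *
import cv2
s=arm.observe();o=np.array([.5301,.0121,0]);w=s['tool_pos']-o;x=np.array([.2462,.9692,0]);y=np.array([-.9692,.2462,0])
print(w@x,w@y,s['tool_pos'],s['wrist_force'])
a=optics.snapshot("wrist")[:,:,::-1][100:330];b=optics.snapshot("scene")[:,:,::-1][170:290,220:380]
cv2.imwrite("pics/w6.png",cv2.vconcat([cv2.resize(a,(480,172)),cv2.resize(b,(480,360),interpolation=cv2.INTER_CUBIC)]))
```

```text
-0.011741160871934754 0.021488407010823576 [0.50638189 0.00601069 0.0758816 ] [-0.18534814 -0.73717508  0.64390882]
```

View pics/w6.png

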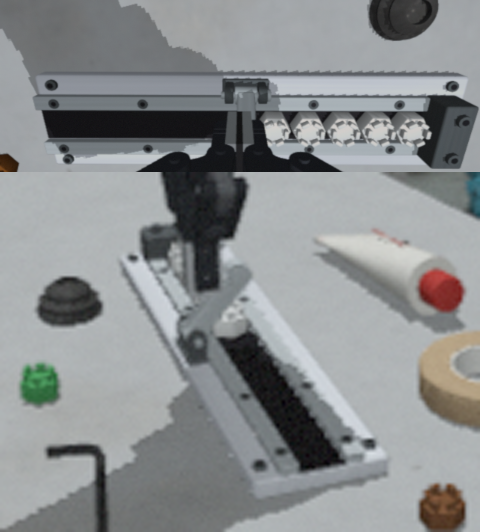

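The gate is now about 45° past upright, leaning over the channel. I'll raise, then press the roll down along its arc.

{"method": "servo_tool", "body": {"moves": [[0,0,0,0,0,-3.1,0],[0,0,0,-1.8,0,-3.1,0],[0,0,0,-1.8,0,-3.1,0],[0,0,0,-2.3,0,-1.5,0],[0,0,0,-3.0,0,-0.3,0],[0,0,0,-3.4,0,0.6,0],[0,0,0,-3.6,0,1.2,0],[0,0,0,-3.7,0,1.7,0],[0,0,0,-3.7,0,1.9,0],[0,0,0,-3.7,0,1.9,0]]}}

```text
t: 11.0
tool_pos: [0.5401, -0.0027, 0.0569]
eef_rot: [[-0.97, 0.244, -0.002], [0.244, 0.97, 0.0], [0.002, -0.0, -1.0]]
wrist_force: [-0.4, -0.2, 4.8]
gripper_width: 0.001
finger_force: 2.3
```

{"method": "servo_tool", "body": {"moves": [[0,0,0,0,0,0.1,0],[0,0,0,0,0,0.25,0],[0,0,0,0,0,0.25,0],[0,0,0,0,0,0.25,0]]}}

```text
t: 11.4
tool_pos: [0.5403, -0.0027, 0.056]
eef_rot: [[-0.97, 0.245, -0.001], [0.245, 0.97, 0.001], [0.001, 0.001, -1.0]]
wrist_force: [-6.3, 0.3, 21.2]
gripper_width: 0.003
finger_force: 11.3
```

{"method": "servo_tool", "body": {"moves": [[0,0,0,0,0,-2,0],[0,0,0,0,0,-5,0],[0,0,0,0,0,-9,0],[0,0,0,0,0,-12,0],[0,0,0,0,0,-12,0],[0,0,0,0,0,-12,0]]}}

```text
t: 12.0
tool_pos: [0.5404, -0.0023, 0.1744]
eef_rot: [[-0.97, 0.244, 0.0], [0.244, 0.97, 0.001], [0.0, 0.001, -1.0]]
wrist_force: [0.6, 1.0, -1.7]
gripper_width: -0.0
finger_force: 0.0
```

Run:
```python
from h import *
import cv2
s=arm.observe();K,T=wristT(s);o=np.array([.5301,.0121,0])-.0025*np.array([.2462,.9692,0]);x=np.array([.2462,.9692,0]);y=np.array([-.9692,.2462,0])
print(s['tool_pos'],s['wrist_force'])
a=cv2.cvtColor(optics.snapshot("wrist"),cv2.COLOR_RGB2GRAY)
P=lambda u,v,z:proj(K,T,o+u*x+v*y+np.array([0,0,z]))
# brightness along mid-channel at nut-top height, rectified
for v in(-.006,0,.006):
    print(v,[int(a[int(round(q[1])),int(round(q[0]))]) for q in (P(u,v,.03) for u in np.arange(-.04,.135,.0042))])
```

```text
[ 0.54042707 -0.00233438  0.17443048] [ 0.5584112   1.022523   -1.67772792]
-0.006 [21, 20, 21, 20, 20, 20, 21, 55, 112, 118, 54, 42, 192, 152, 135, 139, 47, 45, 170, 174, 117, 150, 48, 51, 183, 176, 120, 162, 46, 84, 190, 161, 128, 135, 38, 136, 175, 143, 119, 101, 26, 47]
0 [28, 22, 19, 21, 22, 20, 20, 65, 167, 174, 46, 123, 194, 193, 193, 130, 105, 119, 191, 194, 193, 112, 96, 119, 192, 194, 193, 112, 91, 109, 191, 193, 191, 130, 90, 116, 194, 193, 192, 142, 44, 63]
0.006 [40, 42, 43, 44, 44, 45, 33, 65, 167, 175, 42, 123, 187, 194, 193, 187, 26, 114, 177, 194, 192, 188, 63, 175, 173, 194, 175, 188, 87, 188, 164, 194, 162, 184, 90, 191, 172, 193, 151, 154, 25, 57]
```

The brightness profile shows the gate bar lying across the channel, then a small gap, then five nuts at tight pitch up to the stop. I'm handing in.

```bash
python3 -c "
from plant import arm
print(arm.finish_job())"
```

```text
the job is handed in; nothing more can be done
None
```

The five nuts are pushed tight against the end stop, the keeper gate is pressed fully down behind the last one, the arm is lifted clear, and the job is handed in (no verdict came back).

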